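# Clip the float lever shut and gauge the float depth

## Robot

A 7-joint arm with a two-finger parallel gripper is mounted at the origin on the work surface. World frame = base frame: x ahead of the robot, y to its left, z up, the work surface at z = 0. Lengths are in mm, angles in rad, forces in N, time in s.
With the tool pointing down it reaches from about 400 to 875 mm from the base axis. Payload 6.5 kg.
Tool frame: the origin (TCP) lies on the front face of the gripper's body, between the roots of the fingers; the fingertips stand 73 mm ahead of it and the grasp point (between the pads) lies 54 mm ahead of it; z points along the fingers, y is the line along which they close (so a half turn about z gives the same grasp; the last joint's range is limited). The gripper opens to 85 mm and grips with 20 to 120 N. Pads are 22 mm wide; open, the fingers measure 114 mm over their backs; the gripper's body (76 mm by 85 mm) begins 54 mm behind the grasp point. The pads swing forward as they close: fully open they stand 13 mm farther back than shut.
Start: joints at [1.168, 0.536, -0.004, 1.538, 0.003, 1.067, -0.071], TCP at [214.802, -613.474, 303.89] pointing down, gripper open.
Joint ranges: [-2.7, 2.7], [-0.37, 2.16], [-1.27, 1.26], [0.24, 2.4], [-1.31, 4.45], [0.19, 1.91], [-2.76, 2.76]. Speed limits (rad/s): [2.39, 2.39, 3.14, 3.14, 3.14, 3.14, 3.14].

## Interface

Orientations are given as a unit quaternion [w, x, y, z].
In Python, from workcell import state, vision, order gives the robot as it stands. The module is installed in compiled form; this text tells all that it offers.
- The arm moves only by the shell command python3 -m jog 'ROWS' [FORCE]. ROWS is a JSON list of rows, 1 to 5 of them, each of 7 numbers: dx, dy, dz in shares of the most that a row can go, 1 being 50 mm, then a rotation vector rx, ry, rz in units of 0.1 rad, then the finger opening in mm; each row shifts and turns the commanded pose from where the row before left it, along the tool's axes as they then stand; what a row does not reach is not made up. A row lasts 1/10 s, in which the tool goes at most 50 mm and 0.15 rad, less where a joint would pass 70% of its speed; a pose out of reach is approached as far as the arm can. The fingers move at their own pace and stop on an object; FORCE is the grip in N (left out, the last holds). Time passes only in rows, so rows that do not move let the fingers close. It prints the time, the measured TCP pose, the force, the opening and the grip force at its end. Input that does not fit is refused with a message, and nothing moves.
- state(): the state, without advancing time (a new reading comes with each control period).
- vision.capture(name): name is "scene" or "top"; returns the picture (420x560x3 uint8, blue, green, red); there is no depth.
- vision.get_calibration(name): a dict with "fx", "fy", "cx", "cy" (pixels), "R" (3x3) and "t" (3): a world point X has camera coordinates R X + t. Camera axes: x right, y down, z forward; pixel columns grow to the right and rows downward; lengths in mm; the calibration is good to about 2 mm. A picture is of the moment at which its call begins. get_calibration takes no time and is no camera call.
- order.finish_job(): hands the job in; it is judged then, once.
The state is a dict: "time": time; "joint_positions": joint angles; "qvel": joint speeds; "tau": joint torques, N m; "tool_pos": TCP position; "tcp_rot": TCP orientation; "wrist_force": force on the tool from outside, world axes, zero at the start; "torque": the same for the moment, N m; "gripper_width": finger opening in mm; "gripper_force": force on a finger pad.
Only numpy, scipy, OpenCV 4.12 (cv2) and the standard library are available. Lean on these libraries where they do the work, as an engineer would, in place of code of your own. Each camera call takes 0.05 s, during which the arm holds its last target. There are 200 camera calls.

## Task

Take the sprung clip off its parking fin and let it close over the carburetor's float lever and stop plate so that the lever is held shut, and let go of it. Then take the float height gauge from its cradle, push its rod down the tilted guide tube until the collar stops on the tube's mouth, draw it fully out again, and present it for reading: hold it level and still with the tip about a finger's width above the middle of the round top of the reading stand, touching nothing. Finish while holding the gauge there, and leave everything else on the bench where it is.

Things in the scene. Friction and masses are not known exactly. Their poses are not given: they have to be found in the camera images.
- clip: Loose dark-steel spring clip, 70 g, upright, 83 mm high, 24 mm wide along its y. It pinches along its x: two flat jaws below (44 mm long, 6 mm thick), pivot pin at z = 44 mm, above it two flat handles splaying to 45 mm over their outside at the top. Origin: midway between the jaws at their lower end; z up. It starts upright, closed on the parking fin, the jaws overlapping the fin by 22 mm.
- clip_jaw (a joint): Opening of the clip's jaws, rad: 0 = parallel, 8 mm apart (as parked); 0.72 = fully open: jaw tips 38 mm apart (24 mm apart at 20 mm above the tips), handles parallel, 16 mm over their outside; -0.1 = shut on nothing. Sprung shut: pinching the handles takes about 6 N at first, 15 N at the end.
- park: Fixed parking block 70 x 60 x 12 mm with an upright steel fin in its middle: 8 mm thick along its x, 30 mm wide along its y, top 52 mm above the bench. Origin on the underside, z up.
- fixture: Fixed gauging fixture: base plate 120 x 206 x 10 mm, a small aluminium carburetor (top 73 mm above the bench) in its middle, the guide tube (rim up to 120 mm above the bench) at its -y end and the float lever with its stop plate at its +y end. Origin on the underside, z up.
- stop_top (a point): Middle of the top edge of the stop plate's -x face (fixture axes), 75 mm above the bench. The fixed upright stop plate is 4 mm thick along x, lying on the +x side of this point, 30 mm wide along y. The shut lever lies on its -x face, so that both together are 8 mm thick, centred on this point; both are free on all sides for 45 mm down from the top.
- lever (a joint): Float lever angle, rad: 0 = shut flat against the stop plate, 0.14 = open; a weak spring (under 1 N at the top) holds it open.
- lever_top (a point): Middle of the top edge of the float lever, on its stop-plate side. The lever is an aluminium plate 4 mm thick, 24 mm wide, 45 mm high, hinged at its lower edge 30 mm above the bench; open, its top leans 6 mm away from the stop plate, to the fixture's -x.
- tube: Fixed guide tube on the fixture, 78 mm long, tilted 22 degrees from level with its flared mouth up, facing the fixture's -y. Origin: centre of the mouth, 105 mm above the bench; its z axis points out of the tube along its axis (the rod goes in along -z). Mouth 32 mm outside, about 24 mm inside, narrowing over 14 mm to the 12 mm bore, open at the far end.
- gauge: Loose float height gauge, about 80 g, lying level in its cradle: aluminium handle block 60 (x) x 14 (y) x 16 (z) mm, origin at its centre, on the rod's axis; towards +x a neck, a collar disc 28 mm across and 6 mm thick with its front face at x = 45 mm, then a steel rod 8 mm in diameter whose round tip ends at x = 115 mm. The axis lies 45 mm above the bench.
- cradle: Fixed cradle of the gauge, its axes along the gauge's and its origin below the gauge's within 3 mm. Base plate 150 x 60 x 8 mm; one post carries the handle's rear end (x = -24 mm), one the rod (x = 90 mm), each 10 mm long with low lips on both sides. The middle of the handle is free on both sides and below, down to the base plate.
- gauge_collar (a point): Centre of the collar's front face, on the gauge's axis.
- gauge_tip (a point): Tip of the gauge rod.
- stand: Fixed reading stand: base 64 x 64 mm, a 16 mm post and a flat round disc 40 mm across on top. Origin on the underside.
- stand_top (a point): Centre of the upper face of the stand's disc, 120 mm above the bench.
- velocity_stack: Bystander: flared velocity stack, 64 mm across, 44 mm high.
- spark_plug: Bystander: chrome spark plug lying down, 68 mm long.
- spacer: Bystander: rubber carburetor spacer plate 70 x 56 x 12 mm with a hole.
- float_bowl: Bystander: small aluminium float bowl, 48 mm across, 32 mm high.
- jet_tin: Bystander: brass jet tin, 48 mm across, 34 mm high.
- screwdriver: Bystander: screwdriver lying down, 160 mm long.
- bell_washer: Bystander: rubber ring 42 mm across, 8 mm high.
There are look-alikes about, which are no part of the job. Leave any orange look-alike of the gauge alone.

How it is judged (in metres and radians):
On the way, in this order (a step that is already met when the one before it is completed fails the run):
1. the clip is closed on the float lever and its stop plate, holding the lever shut, and the fingers have let go of it (value of joint lever below 0.05 rad and contact force between clip and fixture above 1 N and horizontal distance between clip and lever_top below 0.025 m and contact force between the fingers and clip below 0.1 N), for 0.3 s.
2. the gauge rod is in the guide tube with the collar stopped on the tube's mouth (distance between gauge_collar and tube below 0.006 m and z of gauge_collar in the frame of tube below 0.003 m and angle between the x axis of gauge and the z axis of tube, either way round below 0.12 rad and contact force between gauge and tube above 0.5 N), for 0.03 s.
3. the rod is drawn fully out of the tube (z of gauge_tip in the frame of tube above 0.003 m), for 0.1 s.
At the end, for the whole second after the job is handed in: The fingers hold the gauge level within 6 degrees and still, tip within 12 mm sideways of the middle of the stand's disc and 7 to 32 mm above it, touching neither stand nor fixture; the clip, let go, is closed on lever and stop plate, lever within 0.05 rad of shut (all of step 1 and contact force between the fingers and gauge above 2 N and angle between gauge's own x axis and vertical between 1.46 and 1.68 rad and horizontal distance between gauge_tip and stand_top below 0.012 m and height (world z) of gauge_tip between 0.127 and 0.152 m and linear speed of gauge below 0.02 m/s and contact force between gauge and stand below 0.05 N and contact force between gauge and fixture below 0.05 N); the arm keeps its last pose, push and grip.
It fails at once if a bystander was moved more than 30 mm (distance of any of velocity_stack, spark_plug, spacer, float_bowl, jet_tin, screwdriver, bell_washer from where it was at the start of the episode above 0.03 m).
It also fails if it takes over 58 s, if anything falls off the work surface, if the arm or the gripper's body presses on something with over 40 N, if the wrist force passes 120 N, or if a joint passes its speed limit or range.

## Working session

There is one attempt and no reset: what is moved stays moved. The work goes in short steps, Python scripts to look and compute and a shell command to move; the robot and the scene stay as the last step left them, time stands still between calls to the robot, and variables do not carry over. Pictures are saved under pics/ and viewed, at most 10 in all, crops included, and the job is handed in when it is done.

```bash
mkdir -p pics; python3 - <<'E'
from workcell import state, vision
import cv2
print(state())
for n in("scene","top"):
    im=vision.capture(n); cv2.imwrite(f"pics/{n}0.png",im)
    cv2.imwrite(f"pics/{n}0b.png",cv2.resize(im,(800,600),interpolation=cv2.INTER_CUBIC))
    print(vision.get_calibration(n))
E
```

```text
{'time': 0.0, 'joint_positions': array([ 1.16778395,  0.53714684, -0.00441921,  1.53886679,  0.00258976,
        1.06728768, -0.07118595]), 'qvel': array([-0.00131247,  0.000108  ,  0.00134372,  0.00080763, -0.00027919,
        0.00021561,  0.00084634]), 'tau': array([-2.95160180e-05, -5.83397198e+01,  1.04868896e+00, -2.59102982e+01,
        1.22861151e-02,  9.57348326e-03, -1.01832475e-05]), 'tool_pos': array([ 214.63023241, -613.01229675,  303.02815127]), 'tcp_rot': array([-8.26554520e-04,  9.85847410e-01,  1.67642951e-01, -2.04507056e-04]), 'wrist_force': array([-0.75647756,  0.33824224, -0.3299216 ]), 'torque': array([-0.02588369,  0.01995559,  0.01879274]), 'gripper_force': 0.0, 'gripper_width': 85.6253630536791}
{'fx': 545.9461561344852, 'fy': 545.9461561344852, 'cx': 273.52418903278453, 'cy': 203.10278124889828, 'R': array([[ 0.84539043,  0.53395211, -0.01449721],
       [ 0.43402526, -0.70249299, -0.56402631],
       [-0.31134723,  0.47053028, -0.82562955]]), 't': array([-483.56965417, -100.89069028, 1421.61091761])}
{'fx': 392.6378182418822, 'fy': 392.6378182418822, 'cx': 279.3138039474473, 'cy': 211.16975815893102, 'R': array([[-0.01579657, -0.99977006,  0.01450132],
       [-0.99794372,  0.01486336, -0.06234905],
       [ 0.06211918, -0.0154564 , -0.99794905]]), 't': array([  74.67713189,  535.59528556, 1069.3634692 ])}
```

View pics/scene0b.png

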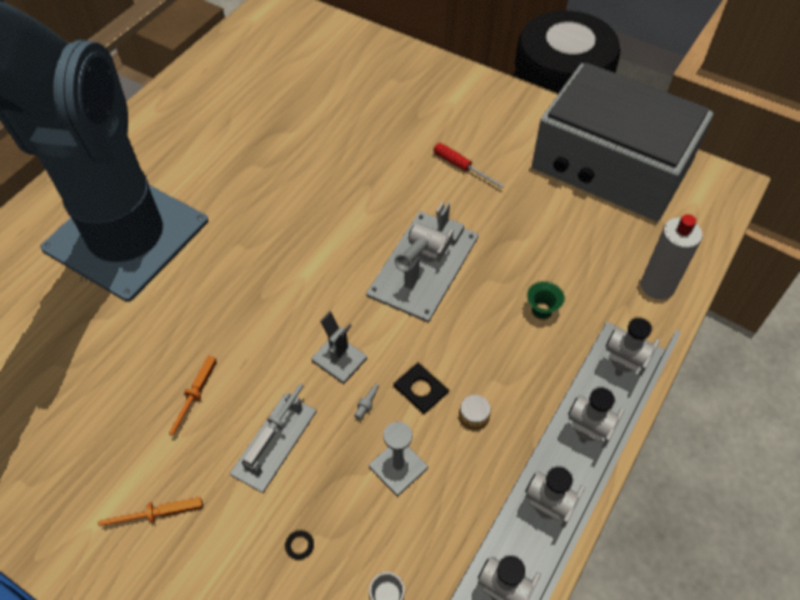

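View pics/top0b.png

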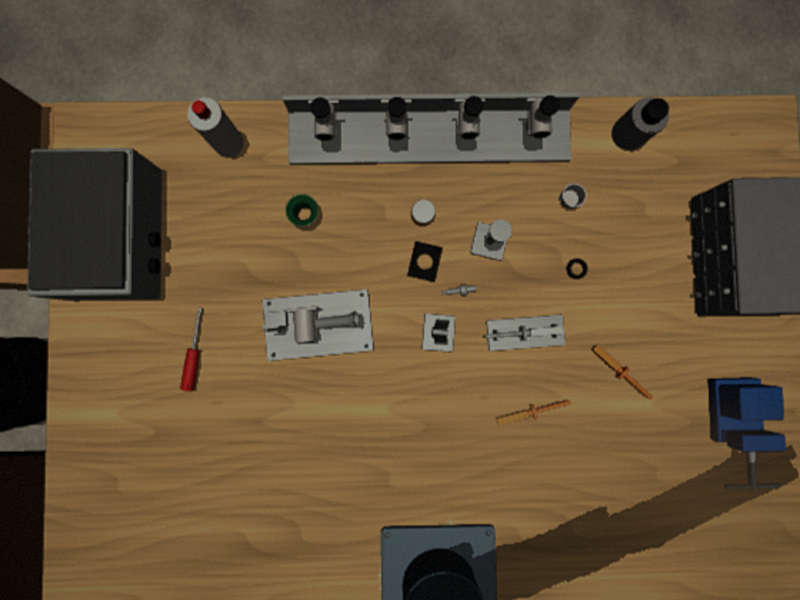

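The scene view shows the fixture at about (425,260), clip on its park at (338,340), gauge at (272,430) and stand at (398,455). In the top view they are at (318,325), (439,332), (525,332) and (492,238). The orange look-alikes lie apart from these. I'll enlarge both.

```bash
python3 - <<'E'
import cv2,numpy as np
def tile(im,x0,y0,w=80,h=60,s=5):
    c=cv2.resize(im[y0:y0+h,x0:x0+w],(w*s,h*s),interpolation=cv2.INTER_CUBIC)
    c=cv2.convertScaleAbs(c,alpha=1.25,beta=10)
    for x in range(x0-x0%10+10,x0+w,10):
        cv2.line(c,((x-x0)*s,0),((x-x0)*s,6),(0,255,255),1); cv2.putText(c,str(x),((x-x0)*s-9,16),0,.33,(0,255,255),1)
    for y in range(y0-y0%10+10,y0+h,10):
        cv2.line(c,(0,(y-y0)*s),(6,(y-y0)*s),(0,255,255),1); cv2.putText(c,str(y),(8,(y-y0)*s+4),0,.33,(0,255,255),1)
    return c
for n,L in(("scene",[(255,142),(205,215),(155,280),(240,290)]),("top",[(182,196),(285,212),(335,205),(320,145)])):
    im=cv2.imread(f"pics/{n}0.png")
    t=[tile(im,*p) for p in L]
    if n=="scene": 
        t=[tile(im,255,140,88,88,4.5 and 4)[:300] if 0 else tile(im,258,142,80,60,5),tile(im,205,215),tile(im,155,265,107,80,3.75 and 4)[:300,:400] if 0 else tile(im,155,270,80,60,5),tile(im,245,290)]
    cv2.imwrite(f"pics/{n}1.png",np.vstack([np.hstack(t[:2]),np.hstack(t[2:])]))
E
```

```text
(no output)
```

View pics/scene1.png

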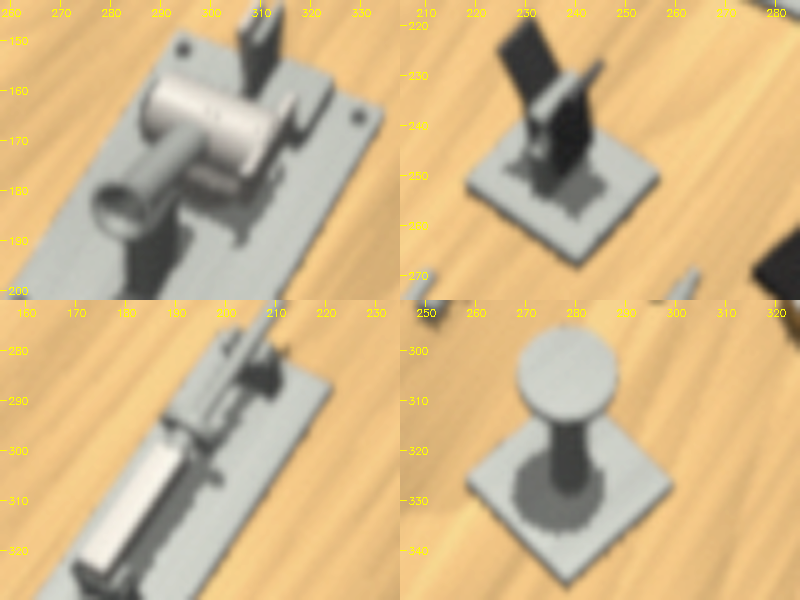

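View pics/top1.png

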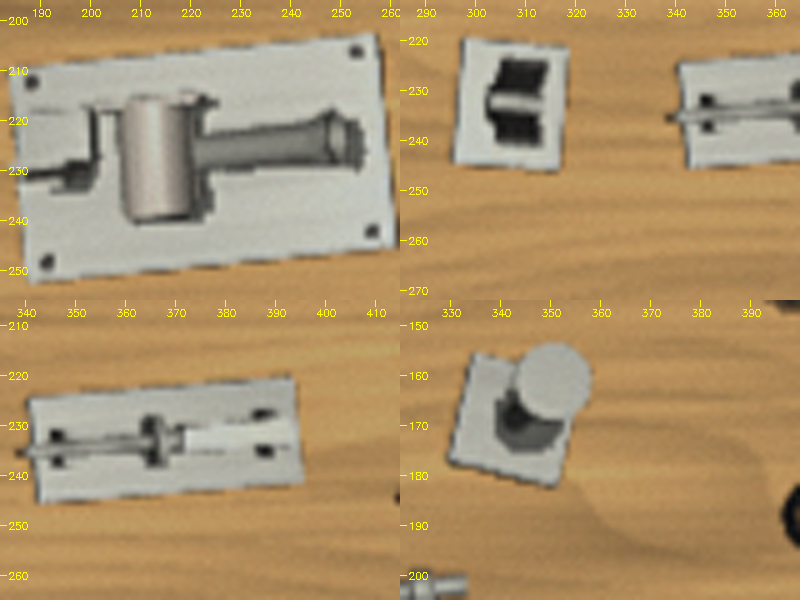

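The scene crop shows the tube mouth at about (281,183), the disc centre at (278.5,304.5), the handle top from (174,323) to (190,299), and the clip handles splayed across the fin. In the top crop the disc centre is at (350.5,160.5), the clip centre near (309,232) and the rod tip at (338,235.5). I still need the lever and the clip up close.

```bash
cat > h.py <<'E'
import cv2,numpy as np
from scipy.optimize import least_squares
from workcell import state,vision
from scipy.spatial.transform import Rotation as Ro
CAL={n:vision.get_calibration(n) for n in("scene","top")}
def proj(n,X):
    c=CAL[n]; p=np.atleast_2d(X)@c["R"].T+c["t"]
    return np.c_[c["fx"]*p[:,0]/p[:,2]+c["cx"],c["fy"]*p[:,1]/p[:,2]+c["cy"]]
def back(n,uv,z):
    c=CAL[n]; d=c["R"].T@np.array([(uv[0]-c["cx"])/c["fx"],(uv[1]-c["cy"])/c["fy"],1]); o=-c["R"].T@c["t"]
    return o+d*(z-o[2])/d[2]
def fit(obs,x0):
    # obs: (cam,local xyz,uv)
    def r(p):
        c,s=np.cos(p[2]),np.sin(p[2]); o=[]
        for n,l,uv in obs:
            o.append(proj(n,[p[0]+c*l[0]-s*l[1],p[1]+s*l[0]+c*l[1],l[2]])[0]-uv)
        return np.ravel(o)
    s=least_squares(r,x0,x_scale=[100,100,1]); return s.x,s.fun.reshape(-1,2)
def tile(im,x0,y0,w,h,s):
    c=cv2.resize(im[y0:y0+h,x0:x0+w],(w*s,h*s),interpolation=cv2.INTER_CUBIC)
    c=cv2.convertScaleAbs(c,alpha=1.3,beta=15)
    for x in range(x0-x0%5+5,x0+w,5):
        X=int((x-x0+.5)*s);cv2.line(c,(X,0),(X,6),(0,255,255),1); cv2.putText(c,str(x),(X-9,16),0,.33,(0,0,255),1)
    for y in range(y0-y0%5+5,y0+h,5):
        Y=int((y-y0+.5)*s);cv2.line(c,(0,Y),(6,Y),(0,255,255),1); cv2.putText(c,str(y),(8,Y+4),0,.33,(0,0,255),1)
    return c
E
python3 - <<'E'
from h import *
S=cv2.imread("pics/scene0.png");T=cv2.imread("pics/top0.png")
t=[tile(S,295,140,40,30,10),tile(T,178,210,40,30,10),tile(S,215,215,40,30,10),tile(T,290,217,40,30,10)]
cv2.imwrite("pics/z1.png",np.vstack([np.hstack(t[:2]),np.hstack(t[2:])]))
def P(o,L,s=5):
    return [(n,l,np.array([o[0]+(u+.5)/s-.5,o[1]+(v+.5)/s-.5])) for n,l,(u,v) in L]
F=P((182,196),[("top",(60,103,10),(10,78)),("top",(60,-103,10),(377,33)),("top",(-60,-103,10),(397,245)),("top",(-60,103,10),(28,283))])
F+=P((258,142),[("scene",(60,103,10),(334,78)) if 0 else ("scene",(60,103,10),(383,110))]) if 0 else []
K=P((285,212),[("top",(35,30,12),(63,37)),("top",(35,-30,12),(169,47)),("top",(-35,-30,12),(157,171)),("top",(-35,30,12),(53,161))])
C=P((335,205),[("top",(75,30,8),(38,202)),("top",(75,-30,8),(28,98)),("top",(-75,-30,8),(292,78)),("top",(-75,30,8),(303,181))])
for nm,o,y in(("fix",F,0),("park",K,0),("cradle",C,1.57)):
    p,r=fit(o,[500,0,y]); print(nm,p,abs(r).max())
print("disc",back("top",(350.4,160.6),120),back("scene",(278.2,304),120))
print("tip",back("top",(338,235.4),45))
E
```

```text
fix [4.94239421e+02 2.24938504e+02 9.37547503e-02] 1.217913504240812
park [ 4.76992296e+02 -8.52792271e+00 -1.09489169e-01] 0.4282646887656938
cradle [ 473.92892958 -178.86708743    1.6334792 ] 0.49963869264669825
disc [ 655.5490228  -113.57942937  120.        ] [ 656.91438099 -114.10076061  120.        ]
tip [467.31898109 -89.74104145  45.        ]
```

View pics/z1.png

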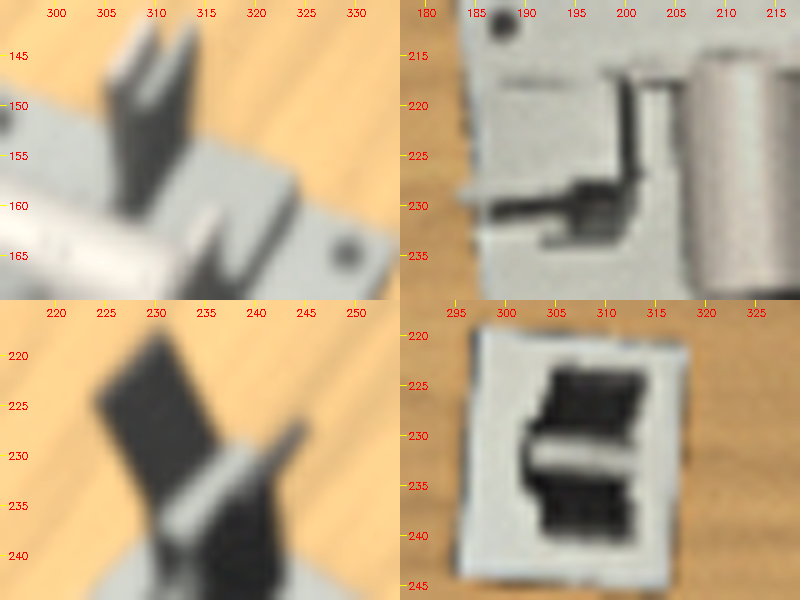

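```bash
python3 - <<'E'
from h import *
def tri(a,b,z=None):
    f=lambda X:np.r_[proj("top",X)[0]-a,proj("scene",X)[0]-b]
    s=least_squares(f,[500,0,80]);return s.x.round(1),s.fun.round(1)
g=[("top",(115,0,45),(338,235.4)),("top",(-30,0,53),(392.7,231.2)),("top",(30,0,53),(371.3,232.5)),
 ("scene",(30,7,53),(187.6,297.2)),("scene",(30,-7,53),(192.2,299.6)),("scene",(-30,-7,53),(175.6,324)),("scene",(-30,7,53),(170.2,320.6))]
for q in("both","top","scene"):
    p,r=fit([a for a in g if q in("both",a[0])],[475,-200,1.63]);print("gauge",q,p,r.round(1).tolist())
c=[("top",(22.5,12,113),(305.1,223)),("top",(22.5,-12,113),(314.3,223.7)),("top",(-22.5,12,113),(303.5,240.3)),("top",(-22.5,-12,113),(313,241)),
("scene",(-22.5,12,113),(230.5,217.5)),("scene",(-22.5,-12,113),(224,225))]
for q in("both","top"):
    p,r=fit([a for a in c if q in("both",a[0])],[475,0,0]);print("clip",q,p,r.round(1).tolist())
b=back("scene",(310.5,145.8),75);print("stop_top scene",b,"top px",proj("top",b))
for e in((308.5,150.2),(313,141.6)): 
    w=back("scene",e,75);print(w,proj("top",w))
print("lever top edge", [back("scene",e,75) for e in((307,148.5),(310.3,141.5))])
print("tube",tri((253.4,224.5),(281.2,184)),back("scene",(281.2,184),105),back("top",(253.4,224.5),105))
print("holes",[back("top",x,10) for x in((182+31/5,196+82/5),(182+355/5,196+51/5),(182+371/5,196+231/5),(182+47/5,196+262/5))],[back("scene",x,10) for x in((294.5,151.5),(329.5,165.3))])
E
```

```text
gauge both [ 476.90241734 -206.51184592    1.63816753] [[0.7, -0.7], [0.4, -1.0], [-0.5, -0.5], [-1.2, -0.6], [-0.2, -0.1], [0.3, -0.6], [-0.0, -0.2]]
gauge top [ 474.7664699  -205.84926136    1.6325915 ] [[0.5, -0.1], [0.2, -0.2], [-0.7, 0.3]]
gauge scene [ 477.95263518 -206.89694829    1.61020557] [[-0.5, -0.1], [0.4, 0.5], [0.2, -0.3], [0.0, -0.1]]
clip both [ 4.78790435e+02 -6.39131446e+00 -7.71808697e-02] [[-0.1, -0.9], [0.2, -1.0], [0.4, -0.3], [0.5, -0.4], [-0.5, -1.2], [-1.0, -1.2]]
clip top [ 4.77153735e+02 -5.73745116e+00 -1.01261537e-01] [[-0.2, -0.3], [0.1, -0.2], [-0.0, 0.2], [0.0, 0.3]]
stop_top scene [491.15360997 301.08981056  75.        ] top px [[189.65030822 228.58212306]]
[494.04287098 286.32224168  75.        ] [[195.3475239  227.38168735]]
[489.6130617  316.11560618  75.        ] [[183.84842222 229.26545846]]
lever top edge [array([488.17009902, 289.08127701,  75.        ]), array([483.74161798, 312.89153978,  75.        ])]
tube (array([502.6, 136.9, 113.1]), array([-1.4, -1.8, -2. ,  0.2])) [502.99726792 144.93484767 105.        ] [498.33533739 133.92652444 105.        ]
holes [array([537.40747097, 318.84541317,  10.        ]), array([551.99287217, 139.286102  ,  10.        ]), array([452.07560466, 131.6083955 ,  10.        ]), array([437.90640071, 310.1952991 ,  10.        ])] [array([440.00153774, 311.66659998,  10.        ]), array([539.72130172, 319.37112297,  10.        ])]
```

The two cameras differ by about 2 mm consistently. The sizes check out: clip 43 × 23 mm, plate 30 mm wide, and stop_top at local (0, 75). The tube mouth still needs refining. I'll head for the clip first and draw mouth-ellipse hypotheses on the saved pictures.

```bash
cat >> h.py <<'E'
FX=np.array([495.9,225.5]);FY=0.082
def fixw(x,y,z): c,s=np.cos(FY),np.sin(FY); return np.array([FX[0]+c*x-s*y,FX[1]+s*x+c*y,z])
def goal(pos,zdir,ydir,grasp=0):
    """TCP rows needed; pos = where the point `grasp` mm ahead of the TCP goes"""
    s=state();q=s["tcp_rot"];R0=Ro.from_quat(np.r_[q[1:],q[0]])
    z=np.array(zdir,float);z/=np.linalg.norm(z)
    best=None
    for sg in(1,-1):
        y=sg*np.array(ydir,float);y-=z*(y@z);y/=np.linalg.norm(y)
        R=Ro.from_matrix(np.c_[np.cross(y,z),y,z]);rv=(R0.inv()*R).as_rotvec()
        if best is None or np.linalg.norm(rv)<np.linalg.norm(best[0]):best=(rv,R)
    rv,R=best;d=np.array(pos)-grasp*z-s["tool_pos"]
    print("t %.2f rot %s then move(target axes) %s |%.0f| world d %s w %.1f"%(s["time"],rv.round(3),R.inv().apply(d).round(1),np.linalg.norm(d),d.round(1),s["gripper_width"]))
E
python3 - <<'E'
from h import *
y=-.10
goal([478,-6.2,220],[0,0,-1],[np.cos(y),np.sin(y),0],0)
s=state();q=s["tcp_rot"];print(Ro.from_quat(np.r_[q[1:],q[0]]).as_matrix().round(3))
S=cv2.imread("pics/scene0.png");T=cv2.imread("pics/top0.png")
a=np.radians(22);th=np.linspace(0,2*np.pi,60)
out=[]
for ly in(-82,-90):
  for n,im,o in(("scene",S,(270,165)),("top",T,(225,208))):
    t=tile(im,*o,40,30,10)
    for r,col in((16,(0,0,255)),(12,(0,200,0))):
      P=np.array([fixw(r*np.cos(k),ly+r*np.sin(k)*np.sin(a),105+r*np.sin(k)*np.cos(a)) for k in th])
      P[:,:2]+=(1,.5) if n=="scene" else (-1,-.5)
      p=((proj(n,P)-o+.5)*10).astype(int);cv2.polylines(t,[p],True,col,1)
    out.append(t)
cv2.imwrite("pics/tube.png",np.vstack([np.hstack(out[:2]),np.hstack(out[2:])]))
E
```

```text
t 0.10 rot [-1.000e-03 -1.000e-03 -1.134e+00] then move(target axes) [630.1 201.5  83.1] |667| world d [263.4 606.9 -83.1] w 85.0
[[ 0.944  0.33  -0.001]
 [ 0.33  -0.944  0.001]
 [-0.    -0.002 -1.   ]]
```

View pics/tube.png

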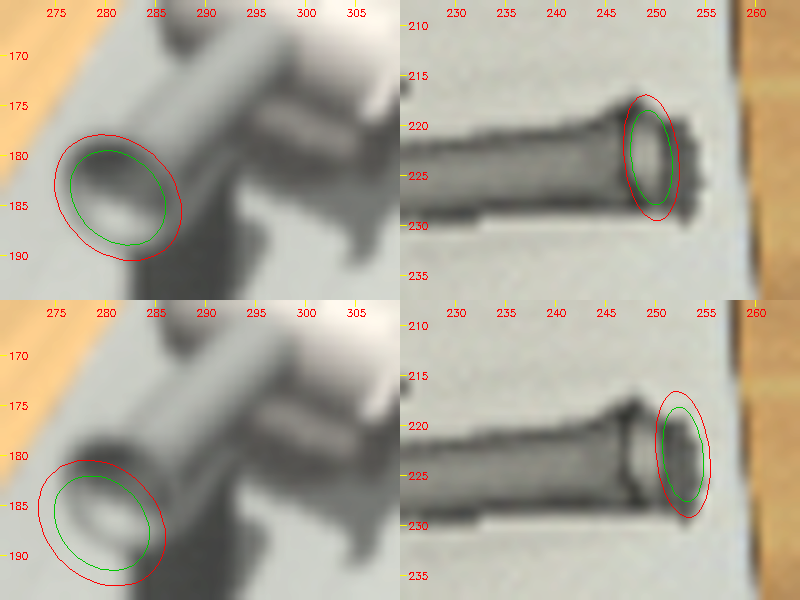

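At local y = -82 the model rim fits in both views, with the darker patch beyond it being shadow. Now I'll move to above the clip, translating first and then turning.

The rows are not in the units I measure in: shifts go in shares of 50 mm and turns go in units of 0.1 rad. I convert before sending: -34.7 mm is -0.694, 32 mm is 0.64.

```bash
python3 -m jog '[[0.64, -0.694, 0, 0, 0, 0, 85], [0.64, -0.694, 0, 0, 0, 0, 85], [0.64, -0.694, 0, 0, 0, 0, 85], [0.64, -0.694, 0, 0, 0, 0, 85], [0.64, -0.694, 0, 0, 0, 0, 85]]' && python3 -m jog '[[0.64, -0.694, 0, 0, 0, 0, 85], [0.64, -0.694, 0, 0, 0, 0, 85], [0.64, -0.694, 0, 0, 0, 0, 85], [0.64, -0.694, 0, 0, 0, 0, 85], [0.64, -0.694, 0, 0, 0, 0, 85]]' && python3 -m jog '[[0.64, -0.694, 0, 0, 0, 0, 85], [0.64, -0.694, 0, 0, 0, 0, 85], [0.64, -0.694, 0, 0, 0, 0, 85], [0.64, -0.694, 0, 0, 0, 0, 85], [0, 0, 0, 0, 0, -1.4, 85]]' && python3 -m jog '[[0, 0, 0, 0, 0, -1.4, 85], [0, 0, 0, 0, 0, -1.4, 85], [0, 0, 0, 0, 0, -1.4, 85], [0, 0, 0, 0, 0, -1.4, 85], [0, 0, 0, 0, 0, -1.4, 85]]' && python3 -m jog '[[0, 0, 0, 0, 0, -1.4, 85], [0, 0, 0, 0, 0, -1.4, 85], [0, 0, 0, 0, 0, 0, 85], [0, 0, 0, 0, 0, 0, 85]]'; python3 -c "
from h import *
y=-.10
goal([478,-6.2,153],[0,0,-1],[np.cos(y),np.sin(y),0],0)"
```

```text
time: 0.6
tool_pos: [308.8, -394.9, 303.7]
tcp_rot: [-0.0, 0.986, 0.168, -0.0]
wrist_force: [1.3, -0.1, -0.1]
gripper_width: 85.2
gripper_force: 0.0
time: 1.1
tool_pos: [402.3, -178.4, 303.9]
tcp_rot: [0.0, 0.986, 0.168, -0.0]
wrist_force: [1.7, -0.8, 0.5]
gripper_width: 84.9
gripper_force: 0.0
time: 1.6
tool_pos: [478.8, 0.4, 304.2]
tcp_rot: [-0.002, 0.971, 0.241, 0.001]
wrist_force: [-0.6, -0.0, 0.2]
gripper_width: 84.9
gripper_force: 0.0
time: 2.1
tool_pos: [476.8, -7.0, 303.6]
tcp_rot: [-0.0, 0.83, 0.557, -0.0]
wrist_force: [0.2, -0.4, 0.7]
gripper_width: 84.7
gripper_force: 0.0
time: 2.5
tool_pos: [476.9, -7.0, 303.7]
tcp_rot: [-0.0, 0.748, 0.664, -0.0]
wrist_force: [-0.2, -0.2, -0.3]
gripper_width: 85.1
gripper_force: 0.0
t 2.50 rot [-0.001 -0.    -0.018] then move(target axes) [  0.9   1.  150.7] |151| world d [   1.1    0.8 -150.7] w 85.1
```

In the tool's units: 40 mm is 0.8, 20 mm is 0.4, -0.018 rad is -0.18.

```bash
python3 -m jog '[[0.018, 0.02, 0.8, 0, 0, -0.18, 85], [0, 0, 0.8, 0, 0, 0, 85], [0, 0, 0.8, 0, 0, 0, 85], [0, 0, 0.4, 0, 0, 0, 85], [0, 0, 0.214, 0, 0, 0, 85]]' 30 && python3 -m jog '[[0, 0, 0, 0, 0, 0, 50], [0, 0, 0, 0, 0, 0, 40], [0, 0, 0, 0, 0, 0, 30], [0, 0, 0, 0, 0, 0, 22], [0, 0, 0, 0, 0, 0, 14]]' && python3 -m jog '[[0, 0, 0, 0, 0, 0, 14], [0, 0, 0, 0, 0, 0, 14], [0, 0, 0, 0, 0, 0, 14], [0, 0, 0, 0, 0, 0, 14], [0, 0, 0, 0, 0, 0, 14]]' && python3 -m jog '[[0, 0, 0, 0, 0, 0, 14], [0, 0, 0, 0, 0, 0, 14], [0, 0, 0, 0, 0, 0, 14]]'; python3 -c "
from h import *
S=vision.capture('scene');T=vision.capture('top')
cv2.imwrite('pics/g1.png',np.vstack([tile(S,200,190,80,60,6)]))"
```

```text
time: 3.0
tool_pos: [477.1, -6.1, 151.3]
tcp_rot: [-0.001, 0.741, 0.672, -0.001]
wrist_force: [-0.0, 0.6, -0.7]
gripper_width: 85.1
gripper_force: 0.0
time: 3.5
tool_pos: [478.5, -6.2, 153.8]
tcp_rot: [0.0, 0.74, 0.672, 0.0]
wrist_force: [0.1, 0.5, -1.2]
gripper_width: 15.3
gripper_force: 31.1
time: 4.0
tool_pos: [478.1, -6.1, 153.1]
tcp_rot: [-0.0, 0.74, 0.672, -0.0]
wrist_force: [0.3, 0.5, -0.4]
gripper_width: 15.2
gripper_force: 31.1
time: 4.3
tool_pos: [478.1, -6.1, 153.2]
tcp_rot: [-0.0, 0.74, 0.672, -0.0]
wrist_force: [0.4, -0.7, -0.1]
gripper_width: 15.1
gripper_force: 31.1
```

View pics/g1.png

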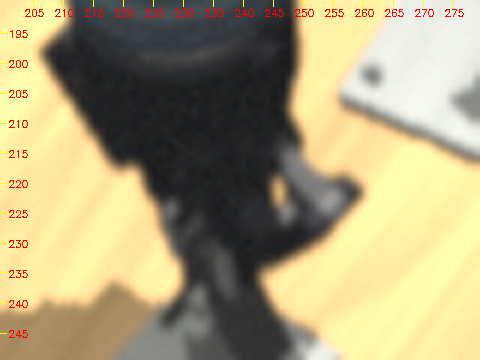

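The clip is gripped and fully open: width 15, in line with 16 mm over the handles. Lift.

```bash
python3 -m jog '[[0, 0, -0.2, 0, 0, 0, 14], [0, 0, -0.4, 0, 0, 0, 14], [0, 0, -0.5, 0, 0, 0, 14], [0, 0, -0.5, 0, 0, 0, 14], [0, 0, -0.5, 0, 0, 0, 14]]' 40 ; python3 -c "
from h import *
p=fixw(0,75,153+90)
goal(p,[0,0,-1],[np.cos(FY),np.sin(FY),0],0)"
```

```text
time: 4.9
tool_pos: [478.0, -6.0, 259.9]
tcp_rot: [0.0, 0.74, 0.672, 0.0]
wrist_force: [0.6, -0.9, -1.5]
gripper_width: 14.9
gripper_force: 39.4
t 4.90 rot [ 0.    -0.    -0.178] then move(target axes) [304.3  36.8  16.9] |307| world d [ 11.7 306.3 -16.9] w 14.9
```

In the tool's units: 45 mm is 0.9, 40 mm is 0.8, -0.089 rad is -0.89.

```bash
python3 -m jog '[[0, 0, 0, 0, 0, -0.89, 14], [0, 0, 0, 0, 0, -0.89, 14], [0.6, 0.072, 0, 0, 0, 0, 14], [0.8, 0.096, 0, 0, 0, 0, 14], [0.9, 0.11, 0, 0, 0, 0, 14]]' && python3 -m jog '[[0.9, 0.11, 0, 0, 0, 0, 14], [0.9, 0.11, 0, 0, 0, 0, 14], [0.8, 0.096, 0, 0, 0, 0, 14], [0.7, 0.084, 0, 0, 0, 0, 14], [0.486, 0.058, 0, 0, 0, 0, 14]]' && python3 -m jog '[[0, 0, 0, 0, 0, 0, 14], [0, 0, 0, 0, 0, 0, 14], [0, 0, 0, 0, 0, 0, 14]]'; python3 -c "
from h import *
p=fixw(0,75,153)
goal(p,[0,0,-1],[np.cos(FY),np.sin(FY),0],0)
S=vision.capture('scene');cv2.imwrite('pics/s2.png',S)
T=vision.capture('top');cv2.imwrite('pics/t2.png',T)
cv2.imwrite('pics/g2.png',tile(S,270,95,80,75,8))
a=proj('scene',[fixw(x,75+y,135) for x,y in((-19,-12),(19,-12),(0,0))]);print(a)"
```

```text
time: 5.4
tool_pos: [482.7, 109.7, 258.9]
tcp_rot: [0.0, 0.679, 0.735, -0.0]
wrist_force: [1.5, 1.2, -0.3]
gripper_width: 15.1
gripper_force: 39.4
time: 5.9
tool_pos: [489.2, 303.3, 259.1]
tcp_rot: [-0.0, 0.677, 0.736, 0.001]
wrist_force: [1.3, -0.5, -0.2]
gripper_width: 14.9
gripper_force: 39.4
time: 6.2
tool_pos: [490.2, 298.6, 258.3]
tcp_rot: [0.0, 0.678, 0.735, -0.0]
wrist_force: [1.5, -0.0, -1.2]
gripper_width: 15.0
gripper_force: 39.3
t 6.20 rot [-0.     0.001 -0.002] then move(target axes) [  1.7  -0.3 105.3] |105| world d [  -0.5    1.7 -105.3] w 15.0
[[301.46244302 130.05882175]
 [315.96367162 135.51442571]
 [310.8582509  129.38648185]]
```

View pics/g2.png

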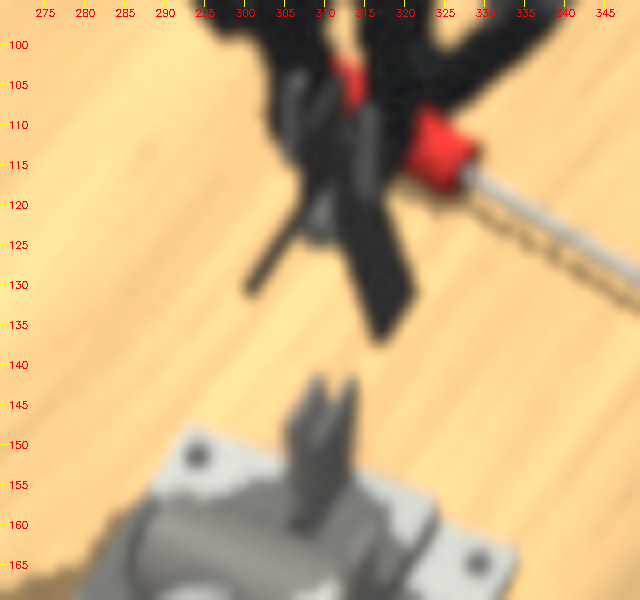

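The jaws are open, with tips at about (300.5,131) and (317,137), where predicted. They straddle the lever and plate at (308–314,142). Descend 82 mm.

In the tool's units: -0.3 mm is -0.006, 25 mm is 0.5.

```bash
python3 -m jog '[[0.034, -0.006, 0.5, 0, 0, 0, 14], [0, 0, 0.4, 0, 0, 0, 14], [0, 0, 0.3, 0, 0, 0, 14], [0, 0, 0.2, 0, 0, 0, 14], [0, 0, 0.14, 0, 0, 0, 14]]' && python3 -m jog '[[0, 0, 0.1, 0, 0, 0, 14], [0, 0, 0, 0, 0, 0, 14], [0, 0, 0, 0, 0, 0, 14]]'; python3 -c "
from h import *
p=fixw(0,75,153)
goal(p,[0,0,-1],[np.cos(FY),np.sin(FY),0],0)
S=vision.capture('scene');cv2.imwrite('pics/g3.png',tile(S,270,95,80,75,8))"
```

```text
time: 6.8
tool_pos: [489.6, 301.4, 180.6]
tcp_rot: [-0.0, 0.678, 0.735, -0.0]
wrist_force: [-0.2, -0.2, -1.3]
gripper_width: 14.9
gripper_force: 39.3
time: 7.1
tool_pos: [489.6, 302.0, 176.6]
tcp_rot: [0.0, 0.678, 0.735, 0.0]
wrist_force: [0.4, -0.9, -1.4]
gripper_width: 14.4
gripper_force: 39.4
t 7.10 rot [ 0. -0.  0.] then move(target axes) [-1.8 -0.  23.6] |24| world d [  0.1  -1.8 -23.6] w 14.4
```

View pics/g3.png

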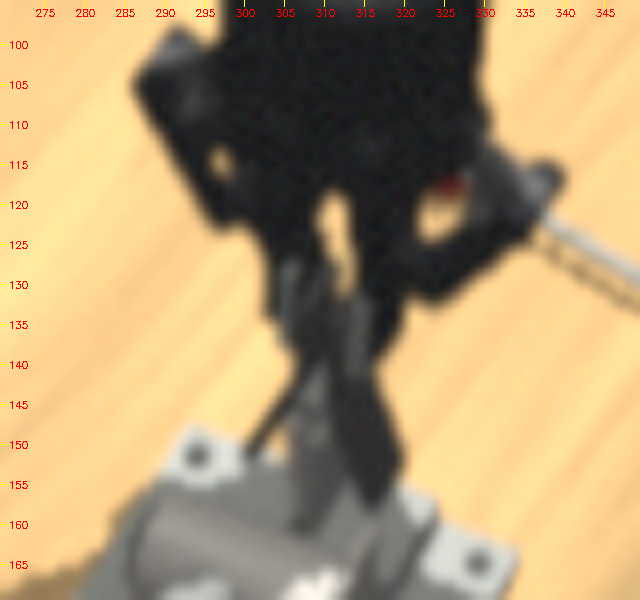

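The jaws straddle both plates, with nothing touching. Release.

In the tool's units: -40 mm is -0.8, -20 mm is -0.4.

```bash
python3 -m jog '[[0, 0, 0, 0, 0, 0, 20], [0, 0, 0, 0, 0, 0, 28], [0, 0, 0, 0, 0, 0, 36], [0, 0, 0, 0, 0, 0, 44], [0, 0, 0, 0, 0, 0, 60]]' && python3 -m jog '[[0, 0, 0, 0, 0, 0, 85], [0, 0, 0, 0, 0, 0, 85], [0, 0, 0, 0, 0, 0, 85], [0, 0, 0, 0, 0, 0, 85]]' && python3 -m jog '[[0, 0, -0.4, 0, 0, 0, 85], [0, 0, -0.8, 0, 0, 0, 85], [0, 0, -0.8, 0, 0, 0, 85], [0, 0, -0.4, 0, 0, 0, 85], [0, 0, 0, 0, 0, 0, 85]]' ; python3 -c "
from h import *
goal([476,-206.3,240],[0,0,-1],[np.sin(1.635),-np.cos(1.635),0],0)
S=vision.capture('scene');T=vision.capture('top');
cv2.imwrite('pics/g4.png',np.hstack([tile(S,290,110,40,60,10),tile(T,170,205,40,60,10)]))"
```

```text
time: 7.65
tool_pos: [489.7, 301.9, 176.3]
tcp_rot: [0.0, 0.678, 0.735, 0.0]
wrist_force: [0.5, 0.6, -0.3]
gripper_width: 57.0
gripper_force: 0.0
time: 8.05
tool_pos: [489.5, 301.9, 176.2]
tcp_rot: [0.0, 0.678, 0.736, 0.0]
wrist_force: [0.8, 0.2, -0.3]
gripper_width: 84.8
gripper_force: 0.0
time: 8.55
tool_pos: [490.7, 303.0, 299.6]
tcp_rot: [0.001, 0.678, 0.735, 0.003]
wrist_force: [0.2, -0.0, -0.1]
gripper_width: 85.0
gripper_force: 0.0
t 8.55 rot [ 0.005 -0.003  0.018] then move(target axes) [-507.3  -47.3   59.6] |513| world d [ -14.7 -509.3  -59.6] w 85.0
```

View pics/g4.png

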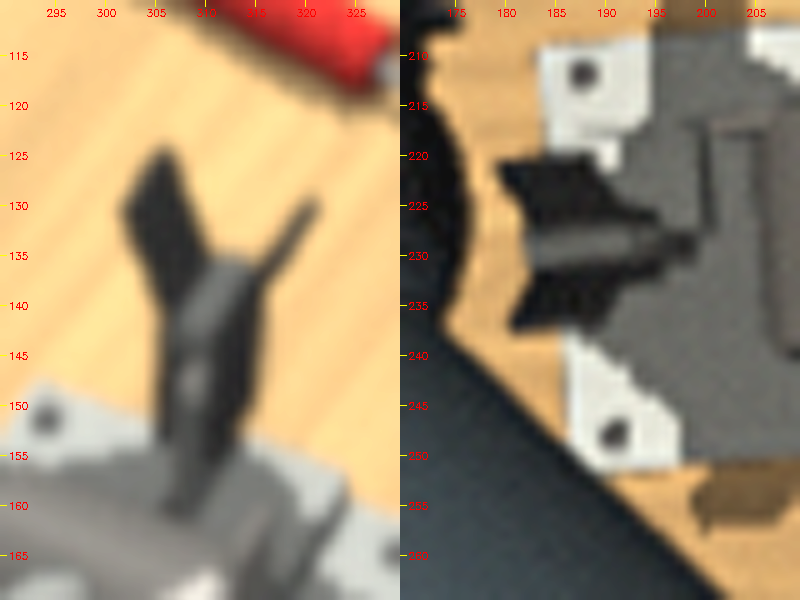

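The picture shows the clip upright and closed over both plates, with handles splayed at (305,125) and (320,130). Now the gauge; I've used all ten pictures, so further checks are numeric.

```bash
python3 -m jog '[[-0.92, -0.086, 0, 0, 0, 0.18, 85], [-0.92, -0.086, 0, 0, 0, 0, 85], [-0.92, -0.086, 0, 0, 0, 0, 85], [-0.92, -0.086, 0, 0, 0, 0, 85], [-0.92, -0.086, 0, 0, 0, 0, 85]]' && python3 -m jog '[[-0.92, -0.086, 0, 0, 0, 0, 85], [-0.92, -0.086, 0, 0, 0, 0, 85], [-0.92, -0.086, 0, 0, 0, 0, 85], [-0.92, -0.086, 0, 0, 0, 0, 85], [-0.92, -0.086, 0, 0, 0, 0, 85]]' && python3 -m jog '[[-0.92, -0.086, 0.4, 0, 0, 0, 85], [0, 0, 0.8, 0, 0, 0, 85], [0, 0, 0, 0, 0, 0, 85], [0, 0, 0, 0, 0, 0, 85]]' ; python3 -c "
from h import *
goal([476.4,-206.3,45],[0,0,-1],[np.sin(1.634),-np.cos(1.634),0],54)"
```

```text
time: 9.15
tool_pos: [482.4, 68.7, 294.7]
tcp_rot: [-0.001, 0.684, 0.729, -0.001]
wrist_force: [2.0, 0.1, 0.1]
gripper_width: 85.0
gripper_force: 0.0
time: 9.65
tool_pos: [475.6, -161.8, 294.8]
tcp_rot: [-0.001, 0.684, 0.729, -0.001]
wrist_force: [0.8, 0.2, 0.8]
gripper_width: 85.2
gripper_force: 0.0
time: 10.05
tool_pos: [474.8, -204.6, 235.5]
tcp_rot: [-0.002, 0.684, 0.73, -0.0]
wrist_force: [0.6, 0.7, 0.6]
gripper_width: 85.1
gripper_force: 0.0
t 10.05 rot [-0.003 -0.002  0.002] then move(target axes) [ -1.8   1.4 136.5] |136| world d [   1.6   -1.7 -136.5] w 85.1
```

In the tool's units: 40 mm is 0.8, 30 mm is 0.6, -0.003 rad is -0.03.

```bash
python3 -m jog '[[-0.036, 0.028, 0.8, -0.03, -0.02, 0.02, 85], [0, 0, 0.8, 0, 0, 0, 85], [0, 0, 0.6, 0, 0, 0, 85], [0, 0, 0.32, 0, 0, 0, 85], [0, 0, 0.21, 0, 0, 0, 85]]' 60 && python3 -m jog '[[0, 0, 0, 0, 0, 0, 85], [0, 0, 0, 0, 0, 0, 50], [0, 0, 0, 0, 0, 0, 25], [0, 0, 0, 0, 0, 0, 17], [0, 0, 0, 0, 0, 0, 13]]' && python3 -m jog '[[0, 0, 0, 0, 0, 0, 10], [0, 0, 0, 0, 0, 0, 10], [0, 0, 0, 0, 0, 0, 10]]' ; python3 -c "
from h import *
goal([476.4,-206.3,45],[0,0,-1],[np.sin(1.634),-np.cos(1.634),0],54)"
```

```text
time: 10.55
tool_pos: [478.2, -206.5, 99.9]
tcp_rot: [0.002, 0.684, 0.729, 0.001]
wrist_force: [0.2, 1.3, -0.3]
gripper_width: 84.9
gripper_force: 0.0
time: 11.05
tool_pos: [477.6, -207.9, 100.4]
tcp_rot: [0.002, 0.685, 0.729, 0.001]
wrist_force: [0.5, -0.1, -0.1]
gripper_width: 27.8
gripper_force: 0.0
time: 11.35
tool_pos: [477.7, -207.9, 100.3]
tcp_rot: [0.002, 0.685, 0.729, 0.001]
wrist_force: [-0.3, -0.6, 5.5]
gripper_width: 13.1
gripper_force: 59.0
t 11.35 rot [ 0.004  0.002 -0.001] then move(target axes) [ 1.7 -1.2  1.3] |2| world d [-1.3  1.6 -1.3] w 13.1
```

Gripped (13.1 mm, 59 N). Lift 120 mm and compute the pre-insertion pose.

The rows are not in the units I measure in: shifts go in shares of 50 mm and turns go in units of 0.1 rad. I convert before sending: -15 mm is -0.3, -35 mm is -0.7.

```bash
cat >> h.py <<'E'
OFF=np.array([1.6,0,55.3])   # gauge origin in the tool frame, gauge x = tool x
def pose():
    s=state();q=s["tcp_rot"];return s,Ro.from_quat(np.r_[q[1:],q[0]])
def ggoal(origin,xdir,zref=(0,0,-1)):
    s,R0=pose();x=np.array(xdir,float);x/=np.linalg.norm(x)
    y=np.cross(zref,x);y/=np.linalg.norm(y);R=Ro.from_matrix(np.c_[x,y,np.cross(x,y)])
    d=np.array(origin)-R.apply(OFF)-s["tool_pos"]
    print("t %.2f rot %s then move(target axes) %s; in present axes %s f %s"%(s["time"],(R0.inv()*R).as_rotvec().round(3),R.inv().apply(d).round(1),R0.inv().apply(d).round(1),s["wrist_force"].round(1)))
A=np.radians(22)
D=fixw(0,np.cos(A),0)-fixw(0,0,0);D[2]=-np.sin(A)
M=fixw(0,-82,105)
E
python3 -m jog '[[0, 0, -0.2, 0, 0, 0, 10], [0, 0, -0.5, 0, 0, 0, 10], [0, 0, -0.7, 0, 0, 0, 10], [0, 0, -0.7, 0, 0, 0, 10], [0, 0, -0.3, 0, 0, 0, 10]]' 70 && python3 -m jog '[[0, 0, 0, 0, 0, 0, 10], [0, 0, 0, 0, 0, 0, 10]]'; python3 -c "
from h import *
print(M,D);ggoal(M-130*D,D)"
```

```text
time: 11.85
tool_pos: [477.9, -207.7, 223.1]
tcp_rot: [0.004, 0.685, 0.729, 0.001]
wrist_force: [-0.1, -0.3, -0.6]
gripper_width: 12.5
gripper_force: 68.4
time: 12.05
tool_pos: [476.4, -207.5, 219.5]
tcp_rot: [0.002, 0.685, 0.729, 0.0]
wrist_force: [-1.1, 0.2, -1.6]
gripper_width: 12.7
gripper_force: 68.4
[502.61646717 143.77552956 105.        ] [-0.0759439   0.92406841 -0.37460659]
t 12.05 rot [-0.001 -0.382 -0.02 ] then move(target axes) [233.9  54.9 -79.5]; in present axes [247.8  49.9  13.6] f [-1.1  0.2 -1.6]
```

In the tool's units: 40 mm is 0.8, 33.9 mm is 0.678, -0.127 rad is -1.27.

```bash
python3 -m jog '[[0, 0, 0, 0, -1.27, -0.07, 10], [0, 0, 0, 0, -1.28, -0.07, 10], [0, 0, 0, 0, -1.27, -0.06, 10], [0.678, 0.158, -0.23, 0, 0, 0, 10], [0.8, 0.188, -0.272, 0, 0, 0, 10]]' && python3 -m jog '[[0.8, 0.188, -0.272, 0, 0, 0, 10], [0.8, 0.188, -0.272, 0, 0, 0, 10], [0.8, 0.188, -0.272, 0, 0, 0, 10], [0.8, 0.188, -0.272, 0, 0, 0, 10], [0, 0, 0, 0, 0, 0, 10]]' && python3 -m jog '[[0, 0, 0, 0, 0, 0, 10], [0, 0, 0, 0, 0, 0, 10]]'; python3 - <<'E'
from h import *
ggoal(M-130*D,D)
s,R=pose();tip=s["tool_pos"]+R.apply(OFF+[115,0,0]);print("tip model",tip,"mouth",M)
for n,f in(("scene","scene0"),("top","top0")):
    im=vision.capture(n);cv2.imwrite(f"pics/{n}5.png",im);d=cv2.absdiff(im,cv2.imread(f"pics/{f}.png")).sum(2)
    p=proj(n,tip)[0]; ax=proj(n,tip-R.apply([30,0,0]))[0]; mid=proj(n,tip+[0,0,0])[0]
    u=(p-ax);L=np.linalg.norm(u);u/=L;v=np.array([-u[1],u[0]])
    print(n,"tip px",p.round(1),"axis px/30mm",L.round(1))
    for t in range(-14,11,2):
        print(t,[int(d[tuple(np.round((p+u*t+v*k)[::-1]).astype(int))]) for k in np.arange(-6,6.5,1)])
E
```

```text
time: 12.55
tool_pos: [486.4, -128.1, 213.8]
tcp_rot: [0.139, 0.665, 0.722, -0.131]
wrist_force: [1.0, 0.6, 0.0]
gripper_width: 12.8
gripper_force: 68.4
time: 13.05
tool_pos: [511.4, 50.3, 204.1]
tcp_rot: [0.138, 0.662, 0.726, -0.127]
wrist_force: [-0.1, -0.1, -0.6]
gripper_width: 12.9
gripper_force: 68.4
time: 13.25
tool_pos: [510.8, 41.3, 204.9]
tcp_rot: [0.14, 0.665, 0.722, -0.131]
wrist_force: [0.3, -0.5, -1.1]
gripper_width: 12.8
gripper_force: 68.4
t 13.25 rot [-0.004  0.001 -0.   ] then move(target axes) [ 1.2  0.3 -1.2]; in present axes [ 1.2  0.3 -1.2] f [ 0.3 -0.5 -1.1]
tip model [503.47503634 128.20223258 109.79788186] mouth [502.61646717 143.77552956 105.        ]
scene tip px [277.5 187.9] axis px/30mm 8.4
-14 [368, 404, 400, 401, 391, 386, 311, 244, 244, 196, 245, 245, 369]
-12 [389, 392, 392, 408, 378, 352, 248, 236, 208, 189, 192, 290, 377]
-10 [400, 384, 392, 396, 335, 250, 215, 221, 155, 63, 151, 280, 325]
-8 [381, 381, 389, 359, 359, 253, 210, 192, 114, 4, 58, 229, 300]
-6 [382, 381, 381, 375, 332, 237, 237, 204, 108, 108, 187, 238, 268]
-4 [386, 379, 370, 372, 372
[... 671 characters left out ...]
 204, 206, 218, 202, 196, 203, 188, 133, 138, 220, 257]
-8 [199, 193, 194, 199, 199, 192, 206, 192, 187, 136, 124, 124, 133]
-6 [196, 198, 195, 194, 194, 202, 203, 185, 193, 198, 163, 132, 130]
-4 [121, 163, 202, 182, 189, 194, 182, 83, 82, 112, 123, 121, 126]
-2 [291, 298, 296, 278, 259, 275, 283, 297, 305, 308, 304, 254, 190]
0 [290, 303, 296, 306, 306, 300, 307, 295, 305, 304, 314, 332, 308]
2 [174, 115, 131, 68, 80, 117, 115, 23, 71, 109, 236, 301, 297]
4 [121, 21, 40, 35, 37, 43, 33, 20, 24, 23, 216, 305, 286]
6 [170, 44, 51, 90, 132, 173, 185, 186, 148, 82, 64, 142, 255]
8 [124, 45, 36, 18, 96, 156, 169, 23, 20, 32, 58, 79, 231]
10 [131, 24, 58, 44, 44, 82, 88, 94, 86, 49, 25, 82, 221]
```

Shadows spoil the differencing, but the modelled tip is well within the 24 mm flare. I'll insert by feel.

In the tool's units: 8 mm is 0.16, 4 mm is 0.08, -0.004 rad is -0.04.

```bash
python3 -m jog '[[0.024, 0.006, -0.024, -0.04, 0.01, 0, 10], [0.16, 0, 0, 0, 0, 0, 10], [0.16, 0, 0, 0, 0, 0, 10], [0.16, 0, 0, 0, 0, 0, 10], [0.08, 0, 0, 0, 0, 0, 10]]' && python3 -m jog '[[0.08, 0, 0, 0, 0, 0, 10], [0.08, 0, 0, 0, 0, 0, 10], [0.08, 0, 0, 0, 0, 0, 10], [0, 0, 0, 0, 0, 0, 10], [0, 0, 0, 0, 0, 0, 10]]'; python3 -c "
from h import *
ggoal(M-45*D,D);s,R=pose();print('tool-axis force',R.inv().apply(s['wrist_force']).round(1),s['torque'].round(2))"
```

```text
time: 13.85
tool_pos: [509.3, 71.7, 195.6]
tcp_rot: [0.141, 0.664, 0.723, -0.128]
wrist_force: [-0.2, 0.6, -1.0]
gripper_width: 12.6
gripper_force: 68.4
time: 14.35
tool_pos: [508.7, 81.2, 191.6]
tcp_rot: [0.141, 0.665, 0.722, -0.128]
wrist_force: [0.8, -0.8, -0.9]
gripper_width: 12.2
gripper_force: 68.4
t 14.35 rot [ 0.003 -0.001 -0.   ] then move(target axes) [44.1 -0.9  1.4]; in present axes [44.1 -0.9  1.5] f [ 0.8 -0.8 -0.9]
tool-axis force [-0.4  0.8  1.1] [0.41 0.06 0.03]
```

```bash
python3 -m jog '[[0.12, 0, 0, 0, 0, 0, 10], [0.16, 0, 0, 0, 0, 0, 10], [0.16, 0, 0, 0, 0, 0, 10], [0.16, 0, 0, 0, 0, 0, 10], [0.08, 0, 0, 0, 0, 0, 10]]' && python3 -m jog '[[0.08, 0, 0, 0, 0, 0, 10], [0, 0, 0, 0, 0, 0, 10], [0, 0, 0, 0, 0, 0, 10]]'; python3 -c "
from h import *
ggoal(M-45*D,D);s,R=pose();print('tool-axis force',R.inv().apply(s['wrist_force']).round(1),s['torque'].round(2))"
```

```text
time: 14.85
tool_pos: [505.8, 114.1, 178.4]
tcp_rot: [0.141, 0.664, 0.723, -0.128]
wrist_force: [-0.1, 0.1, -1.4]
gripper_width: 13.0
gripper_force: 68.4
time: 15.15
tool_pos: [505.8, 116.3, 177.4]
tcp_rot: [0.141, 0.665, 0.722, -0.128]
wrist_force: [-0.1, 0.2, 0.3]
gripper_width: 12.8
gripper_force: 68.4
t 15.15 rot [ 0.003 -0.001 -0.   ] then move(target axes) [ 6.2 -1.   1.4]; in present axes [ 6.2 -1.   1.4] f [-0.1  0.2  0.3]
tool-axis force [ 0.1 -0.1 -0.3] [0.41 0.05 0.05]
```

The rod is running free in the bore with about 6 mm left. Press gently to the stop.

In the tool's units: 2 mm is 0.04, 1.5 mm is 0.03.

```bash
python3 -m jog '[[0.04, 0, 0, 0, 0, 0, 10], [0.03, 0, 0, 0, 0, 0, 10], [0, 0, 0, 0, 0, 0, 10]]' | grep -E "tool|wrist" && python3 -m jog '[[0.03, 0, 0, 0, 0, 0, 10], [0, 0, 0, 0, 0, 0, 10]]' | grep -E "tool|wrist" && python3 -m jog '[[0.03, 0, 0, 0, 0, 0, 10], [0, 0, 0, 0, 0, 0, 10]]'| grep -E "tool|wrist"; python3 -c "
from h import *
ggoal(M-45*D,D);s,R=pose();print('tool-axis force',R.inv().apply(s['wrist_force']).round(1),s['torque'].round(2))"
```

```text
tool_pos: [505.5, 119.9, 176.0]
wrist_force: [-1.2, 1.0, -1.1]
tool_pos: [505.4, 121.2, 175.5]
wrist_force: [-1.1, 0.2, -0.2]
tool_pos: [505.3, 122.7, 174.9]
wrist_force: [0.2, -0.5, -0.8]
t 15.85 rot [ 0.003 -0.001  0.   ] then move(target axes) [-0.7 -0.9  1.6]; in present axes [-0.7 -0.9  1.5] f [ 0.2 -0.5 -0.8]
tool-axis force [-0.2  0.1  1. ] [ 0.48  0.04 -0.05]
```

```bash
for i in 1; do python3 -m jog '[[0.03, 0, 0, 0, 0, 0, 10], [0, 0, 0, 0, 0, 0, 10]]' | grep -E "tool_pos|wrist"; done; python3 -m jog '[[0.03, 0, 0, 0, 0, 0, 10], [0, 0, 0, 0, 0, 0, 10]]' | grep -E "tool_pos|wrist"; python3 -m jog '[[0.03, 0, 0, 0, 0, 0, 10], [0, 0, 0, 0, 0, 0, 10]]'| grep -E "tool_pos|wrist"; python3 -c "
from h import *
ggoal(M-45*D,D);s,R=pose();print('tool-axis force',R.inv().apply(s['wrist_force']).round(1),s['torque'].round(2))"
```

```text
tool_pos: [505.1, 124.1, 174.3]
wrist_force: [0.5, -0.4, -1.0]
tool_pos: [505.1, 124.8, 173.9]
wrist_force: [-0.5, -0.9, -0.4]
tool_pos: [505.1, 125.0, 173.7]
wrist_force: [-0.2, -4.8, 5.6]
t 16.45 rot [ 0.002  0.002 -0.002] then move(target axes) [-3.3 -0.9  1.3]; in present axes [-3.3 -0.9  1.3] f [-0.2 -4.8  5.6]
tool-axis force [-6.5 -0.5 -3.4] [-0.88  0.1  -0.04]
```

In the tool's units: 1.5 mm is 0.03.

```bash
python3 -m jog '[[0.03, 0, 0, 0, 0, 0, 10], [0, 0, 0, 0, 0, 0, 10], [0, 0, 0, 0, 0, 0, 10]]' | grep -E "tool_pos|wrist"; python3 -m jog '[[0.02, 0, 0, 0, 0, 0, 10], [0, 0, 0, 0, 0, 0, 10], [0, 0, 0, 0, 0, 0, 10]]' | grep -E "tool_pos|wrist"; python3 -c "
from h import *
ggoal(M-45*D,D);s,R=pose();print('tool-axis force',R.inv().apply(s['wrist_force']).round(1),s['torque'].round(2),s['gripper_width'])"
```

```text
tool_pos: [505.1, 125.1, 173.6]
wrist_force: [-1.2, -8.7, 8.1]
tool_pos: [505.1, 125.2, 173.5]
wrist_force: [-1.9, -9.0, 11.3]
t 17.05 rot [ 0.001  0.006 -0.003] then move(target axes) [-3.6 -0.9  1.2]; in present axes [-3.6 -0.9  1.2] f [-1.9 -9.  11.3]
tool-axis force [-12.5  -2.6  -7.1] [-2.02  0.29 -0.17] 12.708215979231534
```

The collar is firmly stopped: about 12.5 N axial and no further travel. Draw it out along the axis.

In the tool's units: -12 mm is -0.24, -10 mm is -0.2.

```bash
python3 -m jog '[[-0.12, 0, 0, 0, 0, 0, 10], [-0.2, 0, 0, 0, 0, 0, 10], [-0.24, 0, 0, 0, 0, 0, 10], [-0.24, 0, 0, 0, 0, 0, 10], [-0.24, 0, 0, 0, 0, 0, 10]]' 80 && python3 -m jog '[[-0.24, 0, 0, 0, 0, 0, 10], [-0.24, 0, 0, 0, 0, 0, 10], [-0.3, 0, 0, 0, 0, 0, 10], [-0.3, 0, 0, 0, 0, 0, 10], [-0.28, 0, 0, 0, 0, 0, 10]]' && python3 -m jog '[[0, 0, 0, 0, 0, 0, 10], [0, 0, 0, 0, 0, 0, 10]]' ; python3 -c "
from h import *
OFF[0]=0.5
ST=np.array([656.2,-113.8,138])
d=np.array([0.05,1,0]);d/=np.linalg.norm(d)
d=np.array([np.cos(1.634),np.sin(1.634),0])
ggoal(M-130*D,D); ggoal(ST-115*d,d)"
```

```text
time: 17.55
tool_pos: [508.8, 79.7, 192.1]
tcp_rot: [0.141, 0.665, 0.722, -0.128]
wrist_force: [0.4, -0.2, -1.4]
gripper_width: 12.2
gripper_force: 78.3
time: 18.05
tool_pos: [514.0, 16.6, 217.7]
tcp_rot: [0.141, 0.665, 0.722, -0.128]
wrist_force: [0.1, 0.2, -0.8]
gripper_width: 12.5
gripper_force: 78.3
time: 18.25
tool_pos: [513.9, 17.9, 217.2]
tcp_rot: [0.141, 0.665, 0.722, -0.128]
wrist_force: [-0.5, 0.3, -0.5]
gripper_width: 12.5
gripper_force: 78.3
t 18.25 rot [ 0.003 -0.001 -0.001] then move(target axes) [28.7 -0.9  1.4]; in present axes [28.7 -0.9  1.5] f [-0.5  0.3 -0.5]
t 18.25 rot [0.007 0.383 0.018] then move(target axes) [-256.   133.7   23.9]; in present axes [-230.7  128.7  119.1] f [-0.5  0.3 -0.5]
```

In the tool's units: -36 mm is -0.72, -40 mm is -0.8, 0.128 rad is 1.28.

```bash
python3 -m jog '[[0, 0, 0, 0.02, 1.28, 0.06, 10], [0, 0, 0, 0.02, 1.28, 0.06, 10], [0, 0, 0, 0.03, 1.27, 0.06, 10], [-0.72, 0.1, 0, 0, 0, 0, 10], [-0.8, 0.3, 0, 0, 0, 0, 10]]' && python3 -m jog '[[-0.8, 0.4, 0, 0, 0, 0, 10], [-0.8, 0.5, 0, 0, 0, 0, 10], [-0.8, 0.5, 0, 0, 0, 0, 10], [-0.7, 0.5, 0, 0, 0, 0, 10], [-0.5, 0.374, 0, 0, 0, 0, 10]]' && python3 -m jog '[[0, 0, 0, 0, 0, 0, 10], [0, 0, 0, 0, 0, 0, 10], [0, 0, 0, 0, 0, 0, 10]]' ; python3 - <<'E'
from h import *
OFF[0]=0.5
ST=np.array([656.2,-113.8,138])
d=np.array([np.cos(1.634),np.sin(1.634),0])
ggoal(ST-115*d,d)
s,R=pose();tip=s["tool_pos"]+R.apply(OFF+[115,0,0]);print("tip",tip)
for n,o in(("scene",(255,270)),("top",(320,130))):
    im=vision.capture(n);cv2.imwrite(f"pics/{n}6.png",im)
    p=proj(n,tip)[0]; a=proj(n,tip-30*d)[0]; u=(p-a)/np.linalg.norm(p-a); v=np.array([-u[1],u[0]]);g=cv2.cvtColor(im,6);b=cv2.cvtColor(cv2.imread(f"pics/{n}0.png"),6)
    print(n,"tip px",p.round(1),u.round(2))
    for t in range(-12,11,2):
        f=lambda G:[int(G[tuple(np.round((p+u*t+v*k)[::-1]).astype(int))]) for k in np.arange(-5,5.5,1)]
        print(t,f(g),f(b))
E
```

```text
time: 18.75
tool_pos: [538.0, -56.2, 217.0]
tcp_rot: [-0.001, 0.683, 0.73, -0.0]
wrist_force: [1.4, 0.1, -1.3]
gripper_width: 12.5
gripper_force: 78.3
time: 19.25
tool_pos: [664.9, -231.1, 216.4]
tcp_rot: [-0.0, 0.684, 0.729, -0.0]
wrist_force: [0.2, -0.3, -0.6]
gripper_width: 12.6
gripper_force: 78.3
time: 19.55
tool_pos: [663.5, -226.7, 216.7]
tcp_rot: [-0.001, 0.683, 0.73, 0.0]
wrist_force: [-0.4, -0.0, -0.4]
gripper_width: 12.4
gripper_force: 78.4
t 19.55 rot [-0.001 -0.002  0.003] then move(target axes) [-2.4 -0.1 23.4]; in present axes [-2.4 -0.1 23.4] f [-0.4 -0.  -0.4]
tip [ 655.67850229 -111.33582591  161.58913561]
scene tip px [278.3 293.5] [ 0.51 -0.86]
-12 [130, 171, 177, 167, 161, 168, 155, 121, 108, 98, 98] [152, 157, 158, 157, 154, 156, 157, 158, 158, 158, 158]
-10 [173, 181, 170, 170, 163, 170, 146, 131, 134, 131, 130] [155, 155, 157, 157, 155, 154, 157, 157, 158, 157, 156]
-8 [178, 180, 169, 169, 160, 169, 149, 136, 167, 180, 181] [152, 155, 157, 157, 155, 153, 154, 157, 157, 157, 156]
-6 [177, 179, 177, 169, 167, 169, 153, 145, 170, 183, 182] [151, 154, 156, 155, 15
[... 1640 characters left out ...]
125, 116, 113, 111, 107]
0 [100, 63, 62, 87, 97, 106, 126, 137, 130, 121, 117] [130, 128, 126, 130, 125, 128, 129, 124, 116, 106, 109]
2 [134, 96, 115, 138, 146, 140, 141, 139, 141, 126, 121] [131, 128, 129, 129, 126, 127, 126, 125, 126, 114, 107]
4 [143, 147, 143, 143, 145, 142, 140, 140, 139, 143, 124] [129, 129, 127, 129, 127, 127, 125, 127, 127, 126, 110]
6 [144, 144, 143, 143, 142, 143, 142, 142, 139, 129, 118] [130, 130, 129, 130, 127, 129, 127, 126, 125, 116, 107]
8 [147, 147, 146, 140, 143, 145, 139, 134, 133, 126, 120] [133, 133, 131, 130, 130, 127, 128, 120, 118, 116, 105]
10 [88, 122, 135, 131, 121, 113, 104, 111, 126, 131, 122] [76, 110, 121, 116, 108, 104, 92, 98, 116, 114, 110]
```

In both cameras the rod ends within about 1 px of the modelled tip and stays on its axis. Lower it and settle.

```bash
python3 -m jog '[[-0.048, 0, 0.12, 0, 0, 0, 10], [0, 0, 0.14, 0, 0, 0, 10], [0, 0, 0.12, 0, 0, 0, 10], [0, 0, 0.088, 0, 0, 0, 10], [0, 0, 0, 0, 0, 0, 10]]' >/dev/null && python3 -m jog '[[0, 0, 0, 0, 0, 0, 10], [0, 0, 0, 0, 0, 0, 10], [0, 0, 0, 0, 0, 0, 10], [0, 0, 0, 0, 0, 0, 10], [0, 0, 0, 0, 0, 0, 10]]' ; python3 - <<'E'
from h import *
OFF[0]=0.5
s,R=pose();tip=s["tool_pos"]+R.apply(OFF+[115,0,0]);print("tip",tip,"axis",R.apply([1,0,0]).round(3),abs(s["qvel"]).max())
# clip still where it was released?
S=vision.capture("scene")[120:160,300:325];c=[("scene handle dark px",int((cv2.cvtColor(S,6)<70).sum()))];print(c)
n="scene";im=cv2.cvtColor(vision.capture(n),6);p=proj(n,tip)[0];d=R.apply([1,0,0]);a=proj(n,tip-30*d)[0];u=(p-a)/np.linalg.norm(p-a);v=np.array([-u[1],u[0]])
for t in range(-8,7,2):print(t,[int(im[tuple(np.round((p+u*t+v*k)[::-1]).astype(int))]) for k in range(-5,6)])
E
```

```text
time: 20.65
tool_pos: [664.0, -231.3, 193.9]
tcp_rot: [-0.0, 0.684, 0.729, -0.0]
wrist_force: [0.6, 0.0, -0.8]
gripper_width: 12.4
gripper_force: 78.4
tip [ 656.54567432 -115.99906302  138.57467076] axis [-0.064  0.998 -0.   ] 0.001404709895032442
[('scene handle dark px', 185)]
-8 [177, 181, 176, 157, 163, 164, 152, 107, 119, 171, 185]
-6 [182, 181, 173, 156, 162, 167, 157, 114, 117, 171, 181]
-4 [181, 180, 164, 159, 166, 166, 146, 127, 150, 177, 182]
-2 [181, 179, 174, 169, 166, 166, 150, 144, 173, 181, 183]
0 [181, 179, 178, 171, 173, 165, 170, 173, 180, 182, 181]
2 [178, 179, 178, 178, 177, 178, 181, 180, 179, 180, 179]
4 [176, 173, 175, 175, 177, 177, 180, 180, 180, 178, 179]
6 [172, 167, 171, 174, 174, 176, 179, 180, 181, 179, 181]
```

The tip is within about 3 mm of the disc centre, about 18 mm above it, level and still. Handing in.

```bash
python3 -c "
from workcell import order
print(order.finish_job())"
```

```text
the job is handed in; nothing more can be done
None
```

I handed the job in at about 21 s with every step done, but the hand-in call returned no verdict: the clip is closed on the lever and stop plate, the gauge was pushed to the collar stop and drawn fully out, and it is held level and still about 18 mm above the middle of the stand.

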